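# Clamp a board carrier with a screw that may cross

## Task

Swing the hold-down bar of the board carrier in until its screw stands over the threaded rail, then screw the bar's hand knob clockwise fully home, and let go. The nut in the rail floats a little to either side out of sight, so start the screw gently: if it binds early the threads are crossed, so never force it but ease off, shift the bar a touch sideways and try again until it runs freely. Do not turn the screw in before the bar is over the rail, and leave the other things on the bench where they are.

Things in the scene. Friction and masses are not known exactly. Their poses are not given: they have to be found in the camera images.
- carrier: Fixed aluminium board carrier, 270 x 270 x 12 mm, with a green circuit board. Origin: centre of its underside, x away from the robot at yaw 0, z up. In its frame the bar's pivot stands at (40, -85) mm and boss at (40, 85) mm. Board components reach up to 24 mm above the table, the rail 44 mm.
- boss (a point): Middle of the top of the threaded rail, a dark steel block 125 x 60 mm, 44 mm above the table; axes as the carrier's. The nut in it cannot be seen: it sits up to 10 mm to either side of this point along the carrier's x, a new place each time, and stays there. It takes the screw if the knob's axis is within about 2 mm of the nut's.
- bar (a joint): Swing of the bar about its pivot, rad. 0: the bar lies along the carrier's +y, knob over boss. Positive (open) is anticlockwise from above and takes the knob to the carrier's -x; starts at 0.5 to 0.9, range -0.08 to 1.0. 1 rad is 170 mm at the knob, so the nut lies within -0.059 to 0.059 (its +x is negative bar). Stays where left; about 1.3 N at the knob moves it.
- pivot (a point): Vertical pivot of the hold-down bar, on the bar's top face, 60 mm above the table. The bar is flat steel, 32 mm wide and 210 mm long. Its axes turn with the bar: y runs along the bar to the knob, z up. The knob's axis is 170 mm from here.
- knob_grip (a point): On the axis of the black round hand knob (60 mm across, 30 mm high) at the bar's free end: where to grip it from above with the TCP, at any yaw; 6 mm below its top, 24 mm above its underside, 92 mm above the table; the gap to the bar is 8 mm at screw 0. x along the top pointer, z up. Held by it, the bar can be swung; turn the gripper with the bar then, or the screw turns.
- screw (a joint): Turn of the screw in the bar, rad, clockwise from above positive (in); starts at -0.2 to 0.05, range -0.4 to 2.6. Knob and screw sink 2.3 mm per rad; running friction 0.05 N m. Out of line with the nut it binds (crossed) at about 0.35 to 0.5, and is clear again 0.15 further back. In line it passes 0.9 with running friction only and runs on to its stop at 2.6: fully home (2.45 counts).
- knob (a joint): Wind-up of the knob's sprung hub, rad: how far the knob is ahead of the screw, clockwise positive. The spring gives 3 N m per rad, so this is the torque applied divided by 3 (about 0.02 when running). More than 0.2 (0.6 N m) either way strips the thread, when crossed and at the end stop alike.
- heatsink: Bystander: finned aluminium heat sink, 66 x 30 x 24 mm, lying loose on the carrier's near corner. Origin at the centre of its underside, z up.
- driver: Bystander: screwdriver, 190 mm, lying on the table. Origin at the centre of its underside, z up.
- brush: Bystander: wooden-handled brush, 170 mm, lying on the table. Origin at the centre of its underside, z up.
- flux: Bystander: white bottle, 48 mm across, 120 mm tall, standing. Origin at the centre of its underside, z up.
- spool: Bystander: solder spool, 64 mm across, 50 mm tall, standing. Origin at the centre of its underside, z up.

How it is judged:
On the way:
1. the bar is over the threaded rail (knob within about 14 mm of its middle) with the screw not yet turned in (less than 0.35 rad) (value of joint bar below 0.085 rad and value of joint screw below 0.35 rad), for 0.1 s.
At the end, for the whole second after the job is handed in: the screw is fully home (2.45 rad or more of its 2.6), at rest, with the bar over the rail (bar below 0.085 rad) (value of joint screw above 2.45 rad and value of joint bar below 0.085 rad and velocity of joint screw below 0.05 rad/s); the robot touches nothing.
It fails at once if the thread is forced (knob hub wound up beyond 0.2 rad, that is 0.6 N m, either way) (value of joint knob above 0.2 rad or value of joint knob below -0.2 rad).
It fails at once if the screw is turned in (0.45 rad or more) while the bar is away from the rail (swung out more than 0.15 rad) (value of joint bar above 0.15 rad and value of joint screw above 0.45 rad).
It fails at once if a bystander is moved more than 25 mm (distance of any of heatsink, driver, brush, flux, spool from where it was at the start of the episode above 0.025 m).
It also fails if it takes over 72 s, if anything falls off the work surface, if the arm or the gripper's body presses on something with over 40 N, if the wrist force passes 120 N, or if a joint passes its speed limit or range.

## Robot

A 6-joint arm with a two-finger parallel gripper is mounted at the origin on the work surface. World frame = base frame: x ahead of the robot, y to its left, z up, the work surface at z = 0. Lengths are in m, angles in rad, forces in N, time in s.
With the tool pointing down it reaches from about 0.325 to 0.775 m from the base axis. Payload 9.3 kg.
Tool frame: the origin (TCP) lies between the finger pads, 19 mm behind the fingertips; this is the grasp point; z points along the fingers, y is the line along which they close (so a half turn about z gives the same grasp; the last joint's range is limited). The gripper opens to 85 mm and grips with 20 to 120 N. Pads are 22 mm wide; open, the fingers measure 114 mm over their backs; the gripper's body (76 mm by 85 mm) begins 54 mm behind the grasp point. The pads swing forward as they close: fully open they stand 13 mm farther back than shut.
Start: joints at [0.973, 0.259, 0.021, 1.334, 0, 1.418], TCP at [0.237, 0.496, 0.25] pointing down, gripper open.
Joint ranges: [-3.04, 3.04], [-0.91, 1.82], [-1.04, 1.36], [-1.92, 1.95], [-1.52, 1.45], [-3.14, 3.14]. Speed limits (rad/s): [2.22, 2.22, 2.79, 3.14, 3.14, 3.14].

## Interface

Orientations are given as a unit quaternion [x, y, z, w].
In Python, from station import arm, cams gives the robot as it stands.
- The arm moves only by the tool move_arm, never from a script. Its arguments are lists of equal length, an entry for each row: "jaw": the opening, from 0 (shut) to 1 (fully open); "linear": the shift along the tool's x, y, z in m, a list of three; "turn": the turn about the tool's z in rad. In form: {"jaw": [jaw, ...], "linear": [[tx, ty, tz], ...], "turn": [turn, ...]}. A call has exactly 8 rows; each row shifts and turns the commanded pose from where the row before left it, along the tool's axes as they then stand; what a row does not reach is not made up. A row lasts 1/8 s, in which the tool goes at most 62.5 mm and 10.7 degrees, less where a joint would pass 70% of its speed; a pose out of reach is approached as far as the arm can. A call is refused whole if a number of a shift passes 0.0625 or a number of a turn 0.188, either way. A call with a gripper value outside its range is refused whole. The fingers move at their own pace and stop on an object; "force" is the grip in N (left out, the last holds). Time passes only in rows, so rows that do not move let the fingers close, or fill a call up. It gives the time, the measured TCP pose, the force, the opening and the grip force at its end, in the units of the state.
- arm.get_state(): the state, without advancing time (a new reading comes with each control period).
- cams.read_camera(name): name is "scene" or "top" or "wrist"; returns the picture (400x640x3 uint8, red, green, blue); there is no depth.
- cams.camera_model(name): a dict with "fovy" (degrees; the focal length in pixels is half the picture's height over the tangent of half this angle, whatever the lens; pixels are square), "cx", "cy" (the principal point, pixels), "view" (4x4, takes a point from world to camera coordinates). Camera axes: x right, y down, z forward; pixel columns grow to the right and rows downward; lengths in m; the calibration is good to about 2 mm. A picture is of the moment at which its call begins: read the wrist's pose just before it. camera_model takes no time and is no camera call; for the wrist camera it gives the pose at the moment of the call.
- arm.job_done(): hands the job in; it is judged then, once.
The state is a dict: "time_s": time; "joints": joint angles; "joint_vel": joint speeds; "joint_efforts": joint torques, N m; "ee_pos": TCP position; "eef_rot": TCP orientation; "force": force on the tool from outside, world axes, zero at the start; "moment": the same for the moment, N m; "opening": finger opening in m; "grasp_force": force on a finger pad.
Only numpy, scipy, OpenCV 4.12 (cv2) and the standard library are available. Lean on these libraries where they do the work, as an engineer would, in place of code of your own. Each camera call takes 0.05 s, during which the arm holds its last target. There are 200 camera calls.

## Working session

There is one attempt and no reset: what is moved stays moved. The work goes in short steps, Python scripts to look and compute and a tool call to move; the robot and the scene stay as the last step left them, time stands still between calls to the robot, and variables do not carry over. Pictures are saved under pics/ and viewed, at most 10 in all, crops included, and the job is handed in when it is done.

Besides the shell and the picture viewer there is one more tool, called after ">>>" in YAML: its name, and indented under it one key for each argument. move_arm: Moves the arm, as the interface text tells. Its arguments: {"type":"object","properties":{"jaw":{"type":"array","items":{"type":"number"}},"linear":{"type":"array","items":{"type":"array","items":{"type":"number"}}},"turn":{"type":"array","items":{"type":"number"}},"force":{"type":"number"}},"required":["jaw","linear","turn"]}

```bash
mkdir -p pics; ls; python3 - <<'E'
from station import arm,cams
import cv2,numpy as np
s=arm.get_state()
for k in s: print(k,np.round(s[k],3) if not isinstance(s[k],str) else s[k])
for n in ["top","scene"]:
    m=cams.camera_model(n); print(n,m["fovy"],m["cx"],m["cy"],np.round(m["view"],3).tolist())
    cv2.imwrite(f"pics/{n}0.png",cams.read_camera(n)[:,:,::-1])
E
```

```text
pics
time_s 0.0
joints [ 0.973  0.259  0.021  1.334 -0.     1.418]
joint_vel [ 0.    -0.    -0.001  0.    -0.001 -0.002]
joint_efforts [-2.0000e-03 -5.5564e+01  3.4453e+01  1.4000e-02 -0.0000e+00  0.0000e+00]
ee_pos [0.237 0.496 0.249]
eef_rot [ 0.221  0.975 -0.001 -0.   ]
force [-0.077 -0.11   0.732]
moment [-0.01   0.018 -0.005]
grasp_force 0.0
opening 0.085
top 57.87734543065052 319.01082971822643 196.88131632355325 [[0.0, -1.0, -0.022, 0.012], [-0.984, 0.004, -0.179, 0.561], [0.179, 0.021, -0.984, 0.82], [0.0, 0.0, 0.0, 1.0]]
scene 55.11339197983469 313.1666584221122 201.17102395405402 [[-0.669, 0.743, 0.013, 0.37], [0.414, 0.388, -0.823, -0.144], [-0.617, -0.545, -0.567, 1.437], [0.0, 0.0, 0.0, 1.0]]
```

View pics/top0.png

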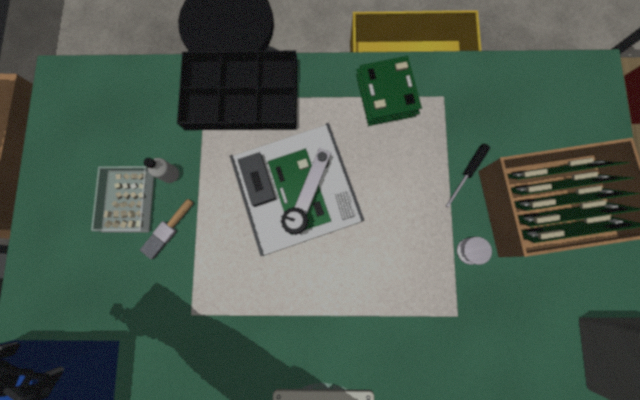

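View pics/scene0.png

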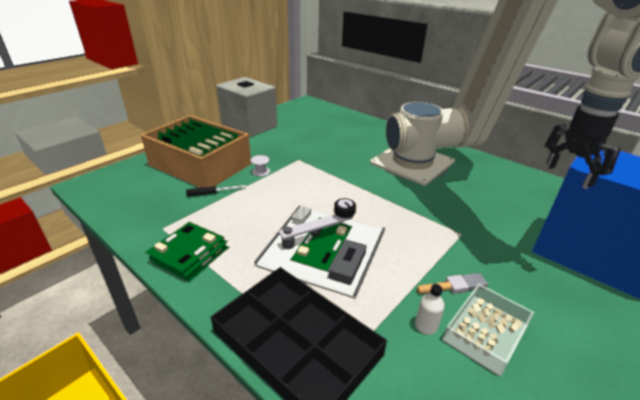

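Top view: carrier at about (297,190), rail at (257,178), bar pivot at (322,156), knob at (294,220) and heat sink at (345,206). The scene view agrees. I'll enlarge the carrier to measure it.

```bash
cat > h.py <<'E'
import numpy as np,cv2
from station import arm,cams
def ray(m,px,z):
    V=np.array(m["view"]);f=200/np.tan(np.radians(m["fovy"]/2))
    R=V[:3,:3];c=-R.T@V[:3,3]
    d=R.T@np.array([(px[0]-m["cx"])/f,(px[1]-m["cy"])/f,1.])
    return (c+d*(z-c[2])/d[2])
def proj(m,p):
    V=np.array(m["view"]);f=200/np.tan(np.radians(m["fovy"]/2))
    q=V[:3,:3]@np.array(p)+V[:3,3]
    return np.array([m["cx"]+f*q[0]/q[2],m["cy"]+f*q[1]/q[2]])
E
python3 - <<'E'
import cv2
i=cv2.imread("pics/top0.png")[115:265,220:375]
cv2.imwrite("pics/top0c.png",cv2.resize(i,None,fx=4,fy=4,interpolation=cv2.INTER_CUBIC)[:600])
E
```

```text
(no output)
```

View pics/top0c.png

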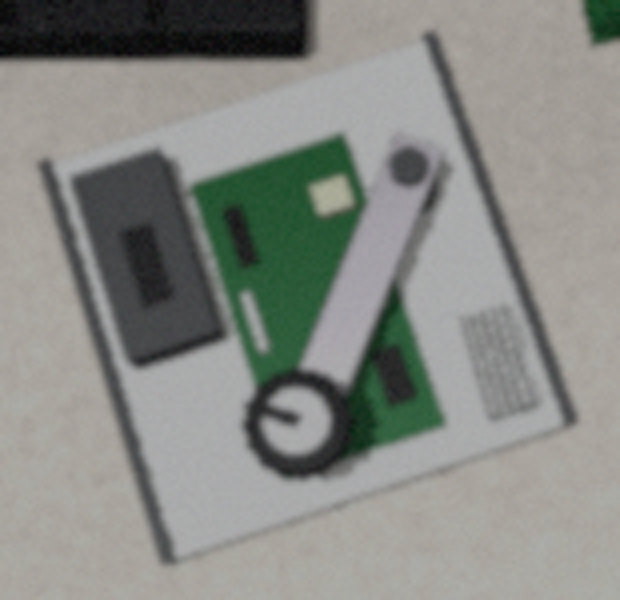

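The crop shows carrier corners (50,163), (432,37), (572,425), (168,562), rail-top corners (73,178), (160,150), (222,335), (137,360), the pivot at (408,166) and the knob centre at (297,420). Next I fit the pose.

```bash
python3 - <<'E'
from h import *
from scipy.optimize import least_squares
m=cams.camera_model("top")
px=lambda u,v:np.array([(u+.5)/4-.5+220,(v+.5)/4-.5+115])
L=[((.135,.135,.012),(46,163)),((.135,-.135,.012),(430,37)),((-.135,-.135,.012),(572,425)),((-.135,.135,.012),(168,562)),
((.1025,.115,.044),(73,178)),((.1025,.055,.044),(160,150)),((-.0225,.055,.044),(222,335)),((-.0225,.115,.044),(137,360)),((.04,-.085,.064),(408,166))]
def W(t,p): c,s=np.cos(t[2]),np.sin(t[2]); return np.array([t[0]+c*p[0]-s*p[1],t[1]+s*p[0]+c*p[1],p[2]])
r=least_squares(lambda t:np.concatenate([proj(m,W(t,p))-px(*q) for p,q in L]),[.5,0,.3],loss='soft_l1')
t=r.x;print(t,np.round(np.reshape([proj(m,W(t,p))-px(*q) for p,q in L],(-1,2)),1).tolist())
piv=W(t,(.04,-.085,.06));boss=W(t,(.04,.085,.044));k=ray(m,px(297,420),.098);print(piv,boss,k,np.linalg.norm((k-piv)[:2]))
a=np.arctan2(k[1]-piv[1],k[0]-piv[0])-np.pi/2-t[2];print("bar",a)
kp=ray(m,px(262,408),.098);print("pointer",np.arctan2(*(kp-k)[1::-1]))
s=arm.get_state();q=s["eef_rot"]
from scipy.spatial.transform import Rotation as R
M=R.from_quat(q).as_matrix();print(M.round(3));print("yaw toolx",np.arctan2(M[1,0],M[0,0]))
d=np.r_[k[:2],.092]-s["ee_pos"];print("tool shift",M.T@d, "bar angle world",a+t[2])
for n in("heatsink",(345,206)),("x",(0,0)):pass
print("heatsink",ray(m,(345,206),.03))
E
```

```text
[0.59507333 0.07159251 0.31859324] [[-1.3, -1.1], [1.8, -1.4], [0.9, -0.7], [-2.1, -0.4], [-0.2, 0.8], [1.1, 0.4], [0.3, 1.1], [-2.1, 2.5], [0.3, -0.3]]
[0.65968503 0.0033992  0.06      ] [0.60643578 0.16484429 0.044     ] [0.50076283 0.06624859 0.098     ] 0.17089854544787506
bar 0.8756056629209653
pointer 1.2388069167650373
[[-0.903  0.43  -0.001]
 [ 0.43   0.903 -0.001]
 [ 0.    -0.001 -1.   ]]
yaw toolx 2.6967863547767514
tool shift [-0.4236044  -0.27432032  0.15768037] bar angle world 1.1941989018912396
heatsink [ 0.54199058 -0.05252438  0.03      ]
```

>>> move_arm:
  jaw: [1, 1, 1, 1, 1, 1, 1, 1]
  linear:
    - [-0.05, -0.032, 0.006]
    - [-0.05, -0.032, 0.006]
    - [-0.05, -0.032, 0.006]
    - [-0.05, -0.032, 0.006]
    - [-0.05, -0.032, 0.006]
    - [-0.05, -0.032, 0.006]
    - [-0.05, -0.032, 0.006]
    - [-0.05, -0.032, 0.006]
  turn: [0, 0, 0, 0, 0, 0, 0, 0]
  force: 20

```text
time_s: 1.1
ee_pos: [0.4882, 0.0914, 0.2017]
eef_rot: [0.221, 0.975, 0.0, -0.0]
force: [-0.2, 0.5, 0.5]
opening: 0.0856
grasp_force: 0.0
```

>>> move_arm:
  jaw: [1, 1, 1, 1, 1, 1, 1, 1]
  linear:
    - [0, 0, 0]
    - [0, 0, 0]
    - [0, 0, 0]
    - [0, 0, 0]
    - [0, 0, 0]
    - [0, 0, 0]
    - [0, 0, 0]
    - [0, 0, 0]
  turn: [-0.18, -0.18, -0.18, -0.18, -0.18, -0.18, -0.18, -0.18]

```text
time_s: 2.1
ee_pos: [0.4874, 0.0933, 0.2017]
eef_rot: [-0.48, 0.877, 0.0, -0.0]
force: [-0.4, -0.5, -0.2]
opening: 0.0856
grasp_force: 0.0
```

```bash
python3 - <<'E'
from h import *
m=cams.camera_model("wrist");s=arm.get_state()
cv2.imwrite("pics/w1.png",cams.read_camera("wrist")[:,:,::-1])
import json;json.dump({k:np.array(v).tolist() for k,v in m.items()},open("w1.json","w"))
print(s["time_s"],s["joints"],s["ee_pos"],s["eef_rot"])
for n,p in(("piv",(.6597,.0034,.06)),("boss",(.6064,.1648,.044)),("knob",(.5008,.0662,.098))):print(n,proj(m,p))
E
```

```text
2.1 [ 1.98493580e-02  1.87869727e-01 -1.97396175e-01  1.18630185e+00
 -1.74516247e-05 -9.81349160e-01] [0.48736389 0.09328679 0.2016606 ] [-4.79951319e-01  8.77295037e-01  1.70633242e-04 -3.46025529e-04]
piv [121.81507417 211.55408059]
boss [264.35789494 294.62388383]
knob [286.40899529 188.86174222]
```

View pics/w1.png

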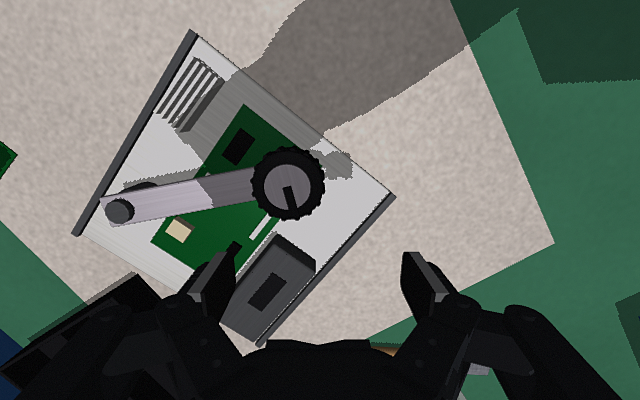

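Wrist view: knob top centre (288,184), pointer tip (292,208), pivot cap (119,210), carrier corners (193,31), (396,196) and (76,235). All three are close to the predicted positions.

```bash
python3 - <<'E'
from h import *
import json
from scipy.optimize import least_squares
m=json.load(open("w1.json"));s=arm.get_state()
from scipy.spatial.transform import Rotation as R
k=ray(m,(288,183.5),.098);p=ray(m,(119.5,210),.064);print(k,p,np.linalg.norm((k-p)[:2]))
for c in [(193,31),(396,196),(76,235)]:print(ray(m,c,.012))
def W(t,p): c,s=np.cos(t[2]),np.sin(t[2]); return np.array([t[0]+c*p[0]-s*p[1],t[1]+s*p[0]+c*p[1],p[2]])
L=[((-.135,-.135,.012),(193,31)),((-.135,.135,.012),(396,196)),((.135,-.135,.012),(76,235)),((.04,-.085,.064),(119.5,210))]
r=least_squares(lambda t:np.concatenate([proj(m,W(t,a))-np.array(q) for a,q in L]),[.595,.07,.32])
print(r.x,r.fun.round(1),W(r.x,(.04,-.085,0)),W(r.x,(.04,.085,0)))
print("bar",np.arctan2(k[1]-p[1],k[0]-p[0])-np.pi/2-r.x[2])
kp=ray(m,(292,208),.098);print("pointer",np.arctan2(*(kp-k)[1::-1]),"barx",np.arctan2(k[1]-p[1],k[0]-p[0])-np.pi/2)
M=R.from_quat(s["eef_rot"]).as_matrix();print("shift",M.T@(np.r_[k[:2],.092]-s["ee_pos"]))
E
```

```text
[0.49711748 0.06315799 0.098     ] [0.65725344 0.00141743 0.064     ] 0.17162581798558899
[ 0.50747948 -0.10012517  0.012     ]
[0.4200018  0.15485375 0.012     ]
[ 0.765354   -0.00932223  0.012     ]
[0.59174796 0.07114941 0.3335983 ] [-1.1  0.1 -0.1 -0.3 -0.7 -2.6  1.8  2.1] [0.6573756  0.00393324 0.        ] [0.60170994 0.16456118 0.        ]
bar 0.8692094971381338
pointer 1.1275208620803039 barx 1.2028078016824857
shift [ 0.02028495 -0.02434225  0.10967335]
```

>>> move_arm:
  jaw: [1, 1, 1, 1, 1, 1, 1, 1]
  linear:
    - [0.01, -0.012, 0]
    - [0.01, -0.012, 0.01]
    - [0, 0, 0.02]
    - [0, 0, 0.02]
    - [0, 0, 0.02]
    - [0, 0, 0.02]
    - [0, 0, 0.02]
    - [0, 0, 0]
  turn: [0, 0, -0.1, -0.1, -0.1, 0, 0, 0]

```text
time_s: 3.15
ee_pos: [0.4959, 0.0625, 0.0903]
eef_rot: [-0.602, 0.798, 0.001, -0.001]
force: [0.4, 0.2, -0.3]
opening: 0.0853
grasp_force: 0.0
```

>>> move_arm:
  jaw: [0.6, 0.4, 0.3, 0.3, 0.2, 0.2, 0.2, 0.2]
  linear:
    - [0, 0, 0]
    - [0, 0, 0]
    - [0, 0, 0]
    - [0, 0, 0]
    - [0, 0, 0]
    - [0, 0, 0]
    - [0, 0, 0]
    - [0, 0, 0]
  turn: [0, 0, 0, 0, 0, 0, 0, 0]
  force: 20

```text
time_s: 4.15
ee_pos: [0.4982, 0.0631, 0.0931]
eef_rot: [-0.603, 0.798, -0.001, 0.001]
force: [4.3, -2.7, 7.7]
opening: 0.0592
grasp_force: 22.6
```

```bash
cat > st.py <<'E'
from h import *
from scipy.spatial.transform import Rotation as R
s=arm.get_state();M=R.from_quat(s["eef_rot"]).as_matrix()
P=np.array([.658,.003]);d=np.array(s["ee_pos"][:2])-P
print("t",s["time_s"],"ee",np.round(s["ee_pos"],4),"yaw",np.arctan2(M[1,0],M[0,0]).round(4),"q6",np.round(s["joints"][5],2))
print("F",np.round(s["force"],2),"Mo",np.round(s["moment"],3),"grip",s["grasp_force"],s["opening"])
b=np.arctan2(d[1],d[0])-np.pi/2;print("r",np.linalg.norm(d).round(4),"barworld",b.round(4),"bar",(b-.328).round(4))
E
python3 st.py
```

```text
t 4.15 ee [0.4982 0.0631 0.0931] yaw -1.8467 q6 -1.34
F [ 4.32 -2.72  7.7 ] Mo [-0.599 -0.762 -0.04 ] grip 22.600319981575012 0.05918739549782929
r 0.1708 barworld 1.2111 bar 0.8831
```

```bash
cat > sw.py <<'E'
import sys
from st import *
def step(dth):  # bar turn clockwise by dth
    d3=d/np.linalg.norm(d)*.1705; c,s_=np.cos(-dth),np.sin(-dth)
    n=np.array([[c,-s_],[s_,c]])@d3-d3
    return (M.T@np.r_[n,0]).round(5)
for a in sys.argv[1:]: print(a,step(float(a)))
E
python3 sw.py .055 .02
```

```text
t 4.15 ee [0.4982 0.0631 0.0931] yaw -1.8467 q6 -1.34
F [ 4.32 -2.72  7.7 ] Mo [-0.599 -0.762 -0.04 ] grip 22.600319981575012 0.05918739549782929
r 0.1708 barworld 1.2111 bar 0.8831
.055 [-9.32e-03 -1.04e-03  1.00e-05]
.02 [-0.00339 -0.00032  0.     ]
```

>>> move_arm:
  jaw: [0.2, 0.2, 0.2, 0.2, 0.2, 0.2, 0.2, 0.2]
  linear:
    - [-0.0093, -0.001, -0.001]
    - [-0.0093, -0.001, 0]
    - [-0.0093, -0.001, 0]
    - [-0.0093, -0.001, 0]
    - [-0.0093, -0.001, 0]
    - [-0.0093, -0.001, 0]
    - [-0.0093, -0.001, 0]
    - [-0.0093, -0.001, 0]
  turn: [0.055, 0.055, 0.055, 0.055, 0.055, 0.055, 0.055, 0.055]

```text
time_s: 5.15
ee_pos: [0.5387, 0.1247, 0.0934]
eef_rot: [-0.413, 0.911, -0.002, 0.001]
force: [6.5, -9.2, -0.7]
opening: 0.0589
grasp_force: 23.8
```

```bash
python3 sw.py .055 .054
```

```text
t 5.15 ee [0.5387 0.1247 0.0934] yaw -2.2893 q6 -0.78
F [ 6.51 -9.24 -0.68] Mo [-1.901 -1.429 -0.062] grip 23.809882700443268 0.058928994481832905
r 0.1704 barworld 0.7757 bar 0.4477
.055 [-0.00933 -0.00097 -0.     ]
.054 [-0.00916 -0.00095 -0.     ]
```

>>> move_arm:
  jaw: [0.2, 0.2, 0.2, 0.2, 0.2, 0.2, 0.2, 0.2]
  linear:
    - [-0.0093, -0.002, 0]
    - [-0.0093, -0.001, 0]
    - [-0.0093, -0.001, 0]
    - [-0.0093, -0.001, 0]
    - [-0.0093, -0.001, 0]
    - [-0.0093, -0.001, 0]
    - [-0.0093, -0.001, 0]
    - [-0.0093, -0.001, 0]
  turn: [0.054, 0.054, 0.054, 0.054, 0.054, 0.054, 0.054, 0.054]

```text
time_s: 6.15
ee_pos: [0.6014, 0.1631, 0.0933]
eef_rot: [-0.209, 0.978, -0.001, -0.0]
force: [1.7, -9.4, 3.1]
opening: 0.0591
grasp_force: 24.1
```

```bash
python3 sw.py .02; python3 - <<'E'
from h import *
m=cams.camera_model("top")
i=cams.read_camera("top")[115:265,220:375,::-1];cv2.imwrite("pics/top2.png",cv2.resize(i,None,fx=4,fy=4,interpolation=cv2.INTER_CUBIC)[:600])
E
```

```text
t 6.15 ee [0.6014 0.1631 0.0933] yaw -2.7214 q6 -0.29
F [ 1.67 -9.43  3.12] Mo [-1.903 -0.348 -0.058] grip 24.104500114917755 0.059110449367933283
r 0.1698 barworld 0.3401 bar 0.0121
.02 [-0.0034  -0.00031 -0.     ]
```

View pics/top2.png

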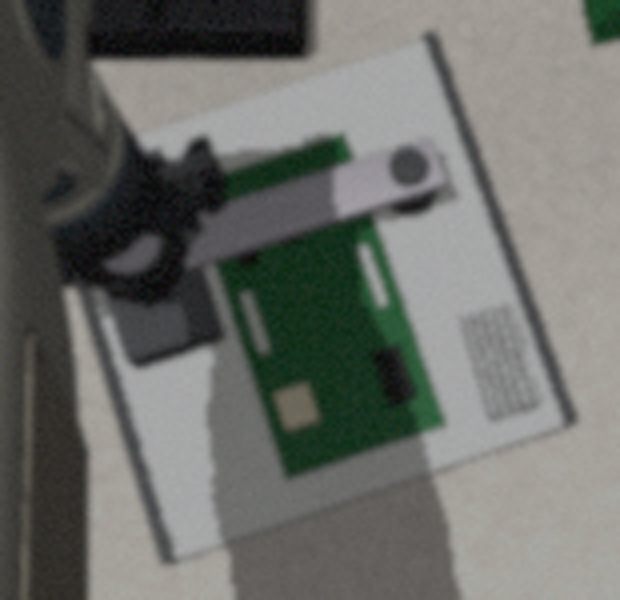

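>>> move_arm:
  jaw: [0.2, 0.2, 0.2, 0.2, 0.2, 0.2, 0.2, 0.2]
  linear:
    - [0, -0.002, 0]
    - [0, 0, 0.0001]
    - [0, 0, 0.0001]
    - [0, 0, 0.0001]
    - [0, 0, 0.0001]
    - [0, 0, 0.0001]
    - [0, 0, 0.0001]
    - [0, 0, 0]
  turn: [0, 0.05, 0.05, 0.05, 0.05, 0.05, 0.05, 0]

```text
time_s: 7.2
ee_pos: [0.6015, 0.1633, 0.0926]
eef_rot: [-0.062, 0.998, 0.001, 0.0]
force: [0.4, 3.6, 3.0]
opening: 0.059
grasp_force: 24.1
```

```bash
python3 sw.py
```

```text
t 7.2 ee [0.6015 0.1633 0.0926] yaw -3.0174 q6 0.01
F [0.36 3.6  3.03] Mo [ 0.639 -0.071  0.066] grip 24.08406436443329 0.059042362037461035
r 0.1699 barworld 0.3388 bar 0.0108
```

Running torque is about 0.06 N m, as expected. I continue in small steps.

>>> move_arm:
  jaw: [0.2, 0.2, 0.2, 0.2, 0.2, 0.2, 0.2, 0.2]
  linear:
    - [0, 0, 0.0001]
    - [0, 0, 0.0001]
    - [0, 0, 0.0001]
    - [0, 0, 0]
    - [0, 0, 0]
    - [0, 0, 0]
    - [0, 0, 0]
    - [0, 0, 0]
  turn: [0.03, 0.03, 0.04, 0, 0, 0, 0, 0]

```text
time_s: 8.2
ee_pos: [0.6016, 0.1634, 0.0923]
eef_rot: [-0.012, 1.0, 0.001, 0.0]
force: [-0.7, 5.3, 6.3]
opening: 0.0591
grasp_force: 24.3
```

```bash
python3 sw.py
```

```text
t 8.2 ee [0.6016 0.1634 0.0923] yaw -3.1184 q6 0.11
F [-0.74  5.29  6.31] Mo [1.317 0.082 0.031] grip 24.26875591278076 0.05905525135451963
r 0.17 barworld 0.3384 bar 0.0104
```

>>> move_arm:
  jaw: [0.2, 0.2, 0.2, 0.2, 0.2, 0.2, 0.2, 0.2]
  linear:
    - [0, 0, 0.0001]
    - [0, 0, 0.0001]
    - [0, 0, 0.0001]
    - [0, 0, 0]
    - [0, 0, 0]
    - [0, 0, 0]
    - [0, 0, 0]
    - [0, 0, 0]
  turn: [0.03, 0.03, 0.03, 0, 0, 0, 0, 0]

```text
time_s: 9.2
ee_pos: [0.6016, 0.1636, 0.0922]
eef_rot: [0.033, 0.999, 0.001, 0.0]
force: [-1.0, 7.0, 5.9]
opening: 0.0595
grasp_force: 24.4
```

```bash
python3 sw.py
```

```text
t 9.2 ee [0.6016 0.1636 0.0922] yaw 3.075 q6 0.2
F [-0.99  6.98  5.94] Mo [1.504 0.207 0.131] grip 24.36631590127945 0.05950503766695694
r 0.1702 barworld 0.3379 bar 0.0099
```

>>> move_arm:
  jaw: [0.2, 0.2, 0.2, 0.2, 0.2, 0.2, 0.2, 0.2]
  linear:
    - [0, 0.001, 0.0001]
    - [0, 0, 0.0001]
    - [0, 0, 0]
    - [0, 0, 0]
    - [0, 0, 0]
    - [0, 0, 0]
    - [0, 0, 0]
    - [0, 0, 0]
  turn: [0.025, 0.025, 0, 0, 0, 0, 0, 0]

```text
time_s: 10.2
ee_pos: [0.6016, 0.1638, 0.0921]
eef_rot: [0.058, 0.998, 0.0, 0.0]
force: [-1.8, 2.5, 7.6]
opening: 0.0595
grasp_force: 24.5
```

```bash
python3 sw.py
```

```text
t 10.2 ee [0.6016 0.1638 0.0921] yaw 3.0246 q6 0.25
F [-1.83  2.48  7.63] Mo [0.764 0.32  0.192] grip 24.519755244255066 0.05953036366638613
r 0.1704 barworld 0.3372 bar 0.0092
```

>>> move_arm:
  jaw: [0.2, 0.2, 0.2, 0.2, 0.2, 0.2, 0.2, 0.2]
  linear:
    - [0, 0, 0.0001]
    - [0, 0, 0]
    - [0, 0, 0]
    - [0, 0, 0]
    - [0, 0, 0]
    - [0, 0, 0]
    - [0, 0, 0]
    - [0, 0, 0]
  turn: [0.02, 0.02, 0, 0, 0, 0, 0, 0]

```text
time_s: 11.2
ee_pos: [0.6016, 0.1639, 0.0921]
eef_rot: [0.078, 0.997, 0.0, 0.0]
force: [-1.9, 3.2, 8.5]
opening: 0.0594
grasp_force: 24.5
```

```bash
python3 sw.py
```

```text
t 11.2 ee [0.6016 0.1639 0.0921] yaw 2.9848 q6 0.29
F [-1.91  3.23  8.49] Mo [0.889 0.364 0.262] grip 24.536869525909424 0.059433999957082574
r 0.1705 barworld 0.3369 bar 0.0089
```

Torque rises with turn (0.13, 0.19, 0.26 N m), so the threads are crossed. I ease off 0.34 rad, shift the bar 3.7 mm towards +x and try again.

>>> move_arm:
  jaw: [0.2, 0.2, 0.2, 0.2, 0.2, 0.2, 0.2, 0.2]
  linear:
    - [0, 0, -0.0002]
    - [0, 0, -0.0002]
    - [0, 0, -0.0002]
    - [0, 0, -0.0002]
    - [-0.0037, 0.0006, 0]
    - [0, 0, 0]
    - [0, 0, 0.0001]
    - [0, 0, 0.0001]
  turn: [-0.085, -0.085, -0.085, -0.085, 0.022, 0, 0.06, 0.06]

```text
time_s: 12.2
ee_pos: [0.6054, 0.1647, 0.0924]
eef_rot: [-0.019, 1.0, -0.0, 0.0]
force: [0.3, 2.4, 5.8]
opening: 0.0595
grasp_force: 24.4
```

```bash
python3 sw.py
```

```text
t 12.2 ee [0.6054 0.1647 0.0924] yaw -3.1031 q6 0.09
F [0.27 2.37 5.82] Mo [ 0.427 -0.044  0.04 ] grip 24.361010491847992 0.059533957708760125
r 0.1701 barworld 0.3145 bar -0.0135
```

>>> move_arm:
  jaw: [0.2, 0.2, 0.2, 0.2, 0.2, 0.2, 0.2, 0.2]
  linear:
    - [0, 0, 0.0001]
    - [0, 0, 0.0001]
    - [0, 0, 0.0001]
    - [0, 0, 0.0001]
    - [0, 0, 0]
    - [0, 0, 0]
    - [0, 0, 0]
    - [0, 0, 0]
  turn: [0.05, 0.05, 0.05, 0.05, 0, 0, 0, 0]

```text
time_s: 13.2
ee_pos: [0.6054, 0.1652, 0.0921]
eef_rot: [0.079, 0.997, 0.0, 0.0]
force: [-0.6, 3.1, 6.1]
opening: 0.0593
grasp_force: 24.4
```

```bash
python3 sw.py
```

```text
t 13.2 ee [0.6054 0.1652 0.0921] yaw 2.9827 q6 0.29
F [-0.61  3.06  6.07] Mo [ 0.908 -0.047  0.195] grip 24.387128949165344 0.059272408593798086
r 0.1705 barworld 0.3135 bar -0.0145
```

Still crossed; on to the next position.

>>> move_arm:
  jaw: [0.2, 0.2, 0.2, 0.2, 0.2, 0.2, 0.2, 0.2]
  linear:
    - [0, 0, -0.0002]
    - [0, 0, -0.0002]
    - [0, 0, -0.0002]
    - [0, 0, -0.0002]
    - [-0.0037, 0.0005, 0]
    - [0, 0, 0]
    - [0, 0, 0.0001]
    - [0, 0, 0.0001]
  turn: [-0.085, -0.085, -0.085, -0.085, 0.022, 0, 0.06, 0.06]

```text
time_s: 14.2
ee_pos: [0.6091, 0.1659, 0.0925]
eef_rot: [-0.017, 1.0, -0.0, 0.0]
force: [-0.1, 2.1, 4.8]
opening: 0.059
grasp_force: 24.3
```

```bash
python3 sw.py
```

```text
t 14.2 ee [0.6091 0.1659 0.0925] yaw -3.1073 q6 0.1
F [-0.08  2.14  4.77] Mo [ 0.289 -0.058  0.051] grip 24.302703738212585 0.059048743547351186
r 0.1701 barworld 0.2918 bar -0.0362
```

>>> move_arm:
  jaw: [0.2, 0.2, 0.2, 0.2, 0.2, 0.2, 0.2, 0.2]
  linear:
    - [0, 0, 0.0001]
    - [0, 0, 0.0001]
    - [0, 0, 0.0001]
    - [0, 0, 0.0001]
    - [0, 0, 0]
    - [0, 0, 0]
    - [0, 0, 0]
    - [0, 0, 0]
  turn: [0.06, 0.06, 0.06, 0.06, 0, 0, 0, 0]

```text
time_s: 15.2
ee_pos: [0.6089, 0.1662, 0.092]
eef_rot: [0.1, 0.995, 0.0, 0.0]
force: [0.6, 3.8, 5.0]
opening: 0.0595
grasp_force: 24.2
```

```bash
python3 sw.py
```

```text
t 15.2 ee [0.6089 0.1662 0.092 ] yaw 2.941 q6 0.33
F [0.6  3.78 4.95] Mo [ 0.832 -0.13  -0.019] grip 24.178386926651 0.05946318528490322
r 0.1704 barworld 0.2922 bar -0.0358
```

Free here (about 0 N m). I push on carefully.

>>> move_arm:
  jaw: [0.2, 0.2, 0.2, 0.2, 0.2, 0.2, 0.2, 0.2]
  linear:
    - [0, 0, 0.0001]
    - [0, 0, 0.0001]
    - [0, 0, 0.0001]
    - [0, 0, 0]
    - [0, 0, 0]
    - [0, 0, 0]
    - [0, 0, 0]
    - [0, 0, 0]
  turn: [0.04, 0.04, 0.04, 0, 0, 0, 0, 0]

```text
time_s: 16.2
ee_pos: [0.6089, 0.1663, 0.0917]
eef_rot: [0.159, 0.987, 0.0, -0.0]
force: [-0.3, 5.6, 5.7]
opening: 0.0594
grasp_force: 24.2
```

```bash
python3 sw.py
```

```text
t 16.2 ee [0.6089 0.1663 0.0917] yaw 2.8221 q6 0.45
F [-0.35  5.55  5.66] Mo [ 1.171 -0.017  0.025] grip 24.241307973861694 0.05944218691224169
r 0.1705 barworld 0.2923 bar -0.0357
```

>>> move_arm:
  jaw: [0.2, 0.2, 0.2, 0.2, 0.2, 0.2, 0.2, 0.2]
  linear:
    - [0, 0.001, 0.0001]
    - [0, 0, 0.0001]
    - [0, 0, 0.0001]
    - [0, 0, 0.0001]
    - [0, 0, 0.0001]
    - [0, 0, 0.0001]
    - [0, 0, 0]
    - [0, 0, 0]
  turn: [0.04, 0.04, 0.04, 0.04, 0.04, 0.04, 0, 0]

```text
time_s: 17.2
ee_pos: [0.6092, 0.1668, 0.0911]
eef_rot: [0.276, 0.961, -0.0, 0.0]
force: [0.1, 2.5, 5.0]
opening: 0.0591
grasp_force: 24.3
```

```bash
python3 sw.py
```

```text
t 17.2 ee [0.6092 0.1668 0.0911] yaw 2.5817 q6 0.69
F [0.13 2.48 4.98] Mo [ 0.725 -0.019  0.02 ] grip 24.29416000843048 0.059131545898098346
r 0.1709 barworld 0.2897 bar -0.0383
```

>>> move_arm:
  jaw: [0.2, 0.2, 0.2, 0.2, 0.2, 0.2, 0.2, 0.2]
  linear:
    - [0, 0, 0.0002]
    - [0, 0, 0.0002]
    - [0, 0, 0.0002]
    - [0, 0, 0.0002]
    - [0, 0, 0.0002]
    - [0, 0, 0.0002]
    - [0, 0, 0.0002]
    - [0, 0, 0.0002]
  turn: [0.08, 0.08, 0.08, 0.08, 0.08, 0.08, 0.08, 0.08]

```text
time_s: 18.2
ee_pos: [0.6093, 0.1672, 0.0896]
eef_rot: [0.566, 0.825, 0.0, 0.0]
force: [0.8, 4.8, 5.7]
opening: 0.0587
grasp_force: 24.3
```

```bash
python3 sw.py
```

```text
t 18.2 ee [0.6093 0.1672 0.0896] yaw 1.9394 q6 1.34
F [0.83 4.77 5.65] Mo [ 1.122 -0.018  0.054] grip 24.314248859882355 0.058734797503164196
r 0.1713 barworld 0.2884 bar -0.0396
```

>>> move_arm:
  jaw: [0.2, 0.2, 0.2, 0.2, 0.2, 0.2, 0.2, 0.2]
  linear:
    - [0, 0, 0.0002]
    - [0, 0, 0.0002]
    - [0, 0, 0.0002]
    - [0, 0, 0.0002]
    - [0, 0, 0.0002]
    - [0, 0, 0.0002]
    - [0, 0, 0.0002]
    - [0, 0, 0.0002]
  turn: [0.08, 0.08, 0.08, 0.08, 0.08, 0.08, 0.08, 0.08]

```text
time_s: 19.2
ee_pos: [0.6094, 0.167, 0.0881]
eef_rot: [0.796, 0.605, 0.0, 0.0]
force: [0.3, 3.6, 6.8]
opening: 0.0591
grasp_force: 24.4
```

```bash
python3 sw.py
```

```text
t 19.2 ee [0.6094 0.167  0.0881] yaw 1.2992 q6 1.98
F [0.34 3.62 6.85] Mo [ 0.778 -0.14   0.016] grip 24.35906857252121 0.05914021923238294
r 0.1711 barworld 0.2882 bar -0.0398
```

>>> move_arm:
  jaw: [0.2, 0.2, 0.2, 0.2, 0.2, 0.2, 0.2, 0.2]
  linear:
    - [0, 0, 0.0001]
    - [0, 0, 0.0001]
    - [0, 0, 0.0001]
    - [0, 0, 0.0001]
    - [0, 0, 0.0001]
    - [0, 0, 0.0001]
    - [0, 0, 0]
    - [0, 0, 0]
  turn: [0.05, 0.05, 0.05, 0.05, 0.05, 0.05, 0, 0]

```text
time_s: 20.2
ee_pos: [0.6094, 0.1667, 0.0874]
eef_rot: [0.877, 0.48, 0.0, 0.0]
force: [0.7, 2.9, 5.8]
opening: 0.0589
grasp_force: 24.3
```

```bash
python3 sw.py
```

```text
t 20.2 ee [0.6094 0.1667 0.0874] yaw 1.0015 q6 2.27
F [0.71 2.9  5.77] Mo [ 0.547 -0.193 -0.009] grip 24.321720600128174 0.05886721733997364
r 0.1707 barworld 0.2884 bar -0.0396
```

>>> move_arm:
  jaw: [0.2, 0.2, 0.2, 0.2, 0.2, 0.2, 0.2, 0.2]
  linear:
    - [0, 0, 0.0001]
    - [0, 0, 0.0001]
    - [0, 0, 0.0001]
    - [0, 0, 0]
    - [0, 0, 0]
    - [0, 0, 0]
    - [0, 0, 0]
    - [0, 0, 0]
  turn: [0.04, 0.04, 0.04, 0, 0, 0, 0, 0]

```text
time_s: 21.2
ee_pos: [0.6095, 0.1665, 0.0871]
eef_rot: [0.904, 0.427, 0.0, 0.001]
force: [0.3, 1.1, 5.9]
opening: 0.0592
grasp_force: 24.3
```

```bash
python3 sw.py
```

```text
t 21.2 ee [0.6095 0.1665 0.0871] yaw 0.8814 q6 2.39
F [0.34 1.09 5.88] Mo [ 0.375 -0.184 -0.008] grip 24.32016134262085 0.05923449124847449
r 0.1706 barworld 0.2884 bar -0.0396
```

>>> move_arm:
  jaw: [0.2, 0.2, 0.2, 0.2, 0.2, 0.2, 0.2, 0.2]
  linear:
    - [0, 0, 0.0001]
    - [0, 0, 0.0001]
    - [0, 0, 0.0001]
    - [0, 0, 0]
    - [0, 0, 0]
    - [0, 0, 0]
    - [0, 0, 0]
    - [0, 0, 0]
  turn: [0.04, 0.04, 0.04, 0, 0, 0, 0, 0]

```text
time_s: 22.2
ee_pos: [0.6096, 0.1664, 0.087]
eef_rot: [0.928, 0.372, 0.0, 0.001]
force: [1.4, 0.8, 7.0]
opening: 0.0591
grasp_force: 24.5
```

```bash
python3 sw.py
```

```text
t 22.2 ee [0.6096 0.1664 0.087 ] yaw 0.7618 q6 2.51
F [1.37 0.81 7.01] Mo [ 0.196 -0.21   0.339] grip 24.46483165025711 0.0591381110327587
r 0.1704 barworld 0.2877 bar -0.0403
```

End stop reached at 0.34 N m, with the total turn matching about 2.6 rad. I relax the wind-up, release and lift.

>>> move_arm:
  jaw: [0.2, 0.2, 0.2, 0.2, 0.5, 1, 1, 1]
  linear:
    - [0, 0, 0]
    - [0, 0, 0]
    - [0, 0, 0]
    - [0, 0, 0]
    - [0, 0, 0]
    - [0, 0, 0]
    - [0, 0, 0]
    - [0, 0, 0]
  turn: [-0.04, -0.04, -0.03, 0, 0, 0, 0, 0]

```text
time_s: 23.2
ee_pos: [0.6089, 0.1667, 0.0861]
eef_rot: [0.907, 0.422, -0.001, 0.0]
force: [0.2, -0.6, 0.4]
opening: 0.0853
grasp_force: 0.0
```

>>> move_arm:
  jaw: [1, 1, 1, 1, 1, 1, 1, 1]
  linear:
    - [0, 0, 0]
    - [0, 0, -0.01]
    - [0, 0, -0.02]
    - [0, 0, -0.03]
    - [0, 0, -0.03]
    - [0, 0, -0.03]
    - [0, 0, -0.02]
    - [0, 0, 0]
  turn: [0, 0, 0, 0, 0, 0, 0, 0]

```text
time_s: 24.2
ee_pos: [0.6098, 0.1671, 0.2287]
eef_rot: [0.907, 0.422, 0.002, 0.001]
force: [-0.4, 0.3, 0.5]
opening: 0.0855
grasp_force: 0.0
```

```bash
python3 st.py; python3 - <<'E'
from h import *
m=cams.camera_model("wrist");cv2.imwrite("pics/w3.png",cams.read_camera("wrist")[:,:,::-1])
import json;json.dump({k:np.array(v).tolist() for k,v in m.items()},open("w3.json","w"))
E
```

```text
t 24.2 ee [0.6098 0.1671 0.2287] yaw 0.8709 q6 2.41
F [-0.42  0.29  0.53] Mo [-0.02  -0.005 -0.019] grip 0.0 0.08547400541134949
r 0.1711 barworld 0.2857 bar -0.0423
```

View pics/w3.png

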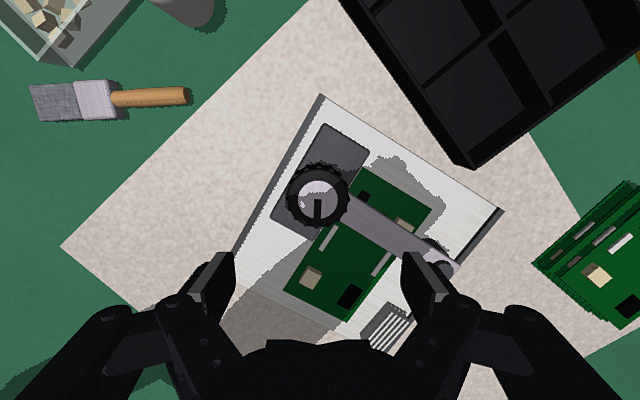

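Knob centre is at (318,196), pointer tip at (318,222) and pivot at (443,266). I check the pointer angle against the bar before handing in.

```bash
python3 - <<'E'
from h import *
import json
m=json.load(open("w3.json"))
k=ray(m,(318,196),.092);kp=ray(m,(318,220),.092);p=ray(m,(443,266),.064)
b=np.arctan2(k[1]-p[1],k[0]-p[0])-np.pi/2;a=np.arctan2(*(kp-k)[1::-1])
print(k,p,b,a,"screw",(b-a)%(2*np.pi))
E
```

```text
[0.61097361 0.16748007 0.092     ] [0.66138347 0.00557767 0.064     ] 0.30184557635753695 -2.271528392269999 screw 2.573373968627536
```

Pointer reads a screw angle of about 2.57 rad: fully home.

```bash
python3 -c "
from station import arm
print(arm.job_done())"
```

```text
the job is handed in; nothing more can be done
None
```

The bar is swung in over the rail and the screw is fully home: the pointer reads about 2.57 rad of 2.6, and it ran freely on the third try after crossing twice. The gripper is clear, no bystander was touched, and I handed the job in at about 24 s; the hand-in returned no verdict.

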